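# Refit the stirrer's pointer knob and hold it down

## Task

The stirrer on the bench has lost one of its two pointer knobs: pick up the loose pointer knob, turn it so that the flat in its bore matches the flat of the bare D-shaped spindle, and push it onto the spindle until it is fully home. Then press the knob down against the spindle's spring as far as it goes, which runs the stirrer, and keep pressing: finish with the gripper still holding the knob down, and do not let go. Leave the other things on the bench where they are.

Things in the scene. Friction and masses are not known exactly. Their poses are not given: they have to be found in the camera images.
- knob_center (a point): Loose black pointer knob (about 50 g), standing bore down on the bench; point on its axis, 22 mm above its underside, half-way up. z up, x along the pointer, towards the nose. Below: round skirt 39 mm across, 22 mm tall. On it: upright grip bar 12 mm thick (y), 38 mm long (x), 22 mm tall, with an 8 mm thick nose on the +x side ending 29 mm from the axis; white line on top from middle to nose.
- knob_bore (a point): Same knob: centre of its underside, mouth of the D-shaped bore, axes as knob_center. The bore is 16 mm deep, 17.6 mm in diameter, cut off by a flat 3.9 mm from the axis on the nose (+x) side. So the knob goes on with its nose pointing the way the spindle's flat faces, and no other way.
- knob_nose (a point): Same knob: the end of its nose, 29 mm out from the axis along +x and 31 mm above the underside.
- spindle_tip (a point): Centre of the upper end of the bare steel D-shaped spindle, upright on the stirrer's front deck, the left one seen from the robot. z up; x out of the flat: the way the flat faces and the nose must point. Diameter 16 mm, flat 3 mm from the axis, last 3 mm tapered by 1.5 mm all round. Stiff to turn (0.08 N m). With the knob fully home its underside is 16 mm below this point, knob_center 6 mm above it.
- deck (a point): Point on the deck (55 mm above the bench) at the foot of the bare spindle, which stands 28 mm above it. Axes of the stirrer. A fitted knob like the loose one (part of the stirrer, fixed) stands 110 mm to the right (-y) of it.
- plunger (a joint): How far the spindle is pressed down, in m: 0 at rest, 0.008 fully down (hard stop). The spring takes about 5 N to start moving and 11 N to hold fully down, and pushes the spindle up again when let go. Fully down, the knob's underside is still 4 mm clear of the deck.
- stirrer: The stirrer: a white case 220 mm (x) by 270 mm (y), 55 mm tall, fixed to the bench; origin at the centre of its underside; its front deck with the spindles faces -x. A white ceramic plate 135 mm square, 8 mm thick, lies on the case behind the deck.
- beaker: A glass beaker, 68 mm across, 70 mm tall, standing on the stirrer's plate; origin at the centre of its underside. Leave it.
- roundknob: A small plain round knob without pointer, 34 mm across, 23 mm tall, on the bench; origin at its underside. Not wanted: leave it.
- buffer: A white bottle, 48 mm across, 85 mm tall, on the bench. Leave it.
- jar: An amber jar, 60 mm across, 70 mm tall, on the bench. Leave it.
- meter: A grey hand-held meter lying on the bench, 75 by 170 mm, 30 mm thick. Leave it.
- brush: A brush lying on the bench, 170 mm long. Leave it.
- weight: A steel weight, 52 mm across, 44 mm tall with its button. Leave it.

How it is judged:
By the outcome, as a careful person would: the job done as asked, in the order asked, and still so for the second after the job is handed in, while the arm keeps its last pose, push and grip.
It also fails if it takes over 38 s, if anything falls off the work surface, if the arm or the gripper's body presses on something with over 40 N, if the wrist force passes 120 N, or if a joint passes its speed limit or range.

## Robot

A 7-joint arm with a two-finger parallel gripper is mounted at the origin on the work surface. World frame = base frame: x ahead of the robot, y to its left, z up, the work surface at z = 0. Lengths are in m, angles in rad, forces in N, time in s.
With the tool pointing down it reaches from about 0.425 to 0.875 m from the base axis. Payload 4.7 kg.
Tool frame: the origin (TCP) lies on the centre line of the jaws, within the pads' length; the fingertips stand 11 mm ahead of it and the grasp point (between the pads) lies 8 mm behind it; z points along the fingers, y is the direction in which the jaws open and shut (so a half turn about z gives the same grasp; the last joint's range is limited). The gripper opens to 87 mm and grips with 3 to 60 N. Pads are 19 mm wide; open, the fingers measure 117 mm over their backs; the gripper's body (75 mm by 190 mm) begins 51 mm behind the grasp point.
Start: joints at [-1.102, 0.321, -0.07, 1.45, 0.023, 1.371, -0.057], TCP at [0.286, 0.584, 0.234] pointing down, gripper open.
Joint ranges: [-2.86, 2.86], [-0.3, 2.09], [-1.38, 1.24], [0.06, 2.45], [-1.56, 4.7], [0.09, 2.05], [-2.69, 2.69]. Speed limits (rad/s): [2.57, 2.57, 3.14, 3.14, 3.14, 3.14, 3.14].

## Interface

Orientations are given as a unit quaternion [w, x, y, z].
In Python, from bench import ctrl gives the robot as it stands. Calls block until the motion is done:
- ctrl.reach(position, orientation): joint-space move of the TCP to a pose.
- ctrl.move_straight(position, v=0.15, rotation=None): straight line of the TCP; rotation=None keeps the orientation; v is the mean speed in m/s.
- ctrl.move_j(angles): joint-space move.
- ctrl.move_gripper(opening, grip_force=None): finger opening in m; grip_force is the grip in N (None keeps the last); returns when the fingers have stopped.
- ctrl.hold(seconds).
- ctrl.inverse_kinematics(position, orientation): joint angles nearest the present ones, or None.
- ctrl.get_obs(): the state.
- ctrl.capture(name): name is "scene" or "side" or "wrist"; returns (picture, depth): 400x640x3 uint8, blue, green, red; 400x640 float32, m along the optical axis (not along the pixel's ray), 0 where there is no reading.
- ctrl.calibration(name): a dict with "fx", "fy", "cx", "cy" (pixels), "rvec" (rotation vector, rad) and "tvec" (3), from world to camera coordinates, as OpenCV has them. Camera axes: x right, y down, z forward; pixel columns grow to the right and rows downward; lengths in m; the calibration is good to about 2 mm. A picture is of the moment at which its call begins: read the wrist's pose just before it. calibration takes no time and is no camera call; for the wrist camera it gives the pose at the moment of the call.
A pose or a line that the arm cannot do raises ctrl.IKError and nothing moves.
- ctrl.hand_in(): hands the job in, once; it reports no verdict.
The state is a dict: "time": time; "joints": joint angles; "qd": joint speeds; "joint_torque": joint torques, N m; "ee_pos": TCP position; "tool_rot": TCP orientation; "wrist_force": force on the tool from outside, world axes, zero at the start; "wrist_torque": the same for the moment, N m; "grip_width": finger opening in m.
Only numpy, scipy, OpenCV 4.12 (cv2) and the standard library are available. Lean on these libraries where they do the work, as an engineer would, in place of code of your own. Each camera call takes 0.05 s, during which the arm holds its last target.

## Working session

There is one attempt and no reset: what is moved stays moved. The work goes in short steps, each a Python script; the robot and the scene stay as the last script left them, time stands still between calls to the robot, and variables do not carry over. Pictures are saved under pics/ and viewed, and the job is handed in when it is done.

```bash
ls; mkdir -p pics; python3 - <<'E'
from bench import ctrl
import cv2
for n in ["scene","side","wrist"]:
    p,d=ctrl.capture(n); cv2.imwrite(f"pics/a_{n}.png",p)
    import numpy as np
    np.savez(f"a_{n}.npz",p=p,d=d,**ctrl.calibration(n)); c=ctrl.calibration(n)
    R=cv2.Rodrigues(np.array(c['rvec'],float))[0]; print(n,c['fx'],c['fy'],c['cx'],c['cy'],-R.T@np.array(c['tvec']).ravel(),R[2],(d>0).mean())
o=ctrl.get_obs();print(o)
E
```

```text
pics
scene 409.89349706020624 409.89349706020624 314.4260860447746 198.5602688279559 [ 1.2332609  -0.42424186  0.6221577 ] [-0.69957918  0.42850705 -0.57181351] 0.99609765625
side 376.59518263778733 376.59518263778733 320.11524452455984 197.02267893593555 [ 0.52137774 -0.94947157  0.71960193] [ 0.0362634   0.8168612  -0.57569327] 0.99600390625
wrist 335.8617287095554 335.8617287095554 323.15327366766167 204.44060593905948 [0.21314487 0.61999857 0.38453928] [ 0.26229348 -0.12928332 -0.95628864] 0.99600390625
{'time': 0.15, 'joints': array([-1.10189409,  0.32165846, -0.07005312,  1.45140689,  0.02263233,
        1.37082456, -0.05687986]), 'qd': array([ 0.00108669, -0.00100422,  0.00170488, -0.00280975,  0.00138769,
       -0.00021223, -0.00056244]), 'joint_torque': array([-4.44944653e-04, -4.91799796e+01, -4.04796358e-01, -3.12873781e+01,
       -6.40085153e-02,  4.06710233e-02,  1.31338215e-04]), 'ee_pos': array([0.28542144, 0.58351823, 0.23270272]), 'tool_rot': array([-1.06498035e-04,  2.25435919e-01,  9.74257705e-01, -7.48487944e-04]), 'wrist_force': array([0.55595009, 0.38819368, 0.45303559]), 'wrist_torque': array([-0.03684351, -0.02333455,  0.03815839]), 'grip_width': 0.08667092562945113}
```

View pics/a_scene.png

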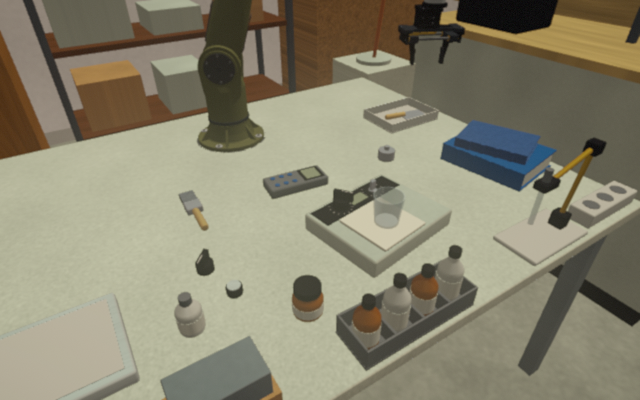

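View pics/a_side.png

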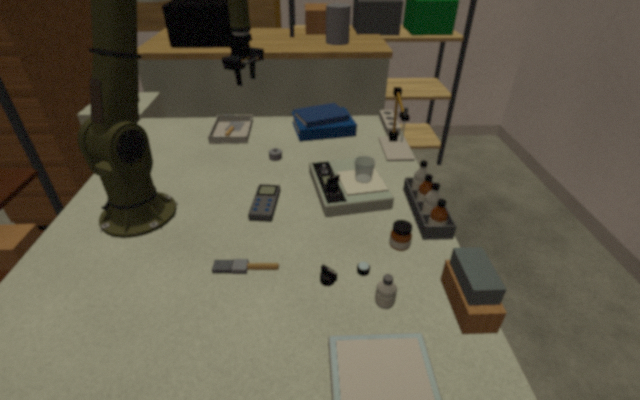

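View pics/a_wrist.png

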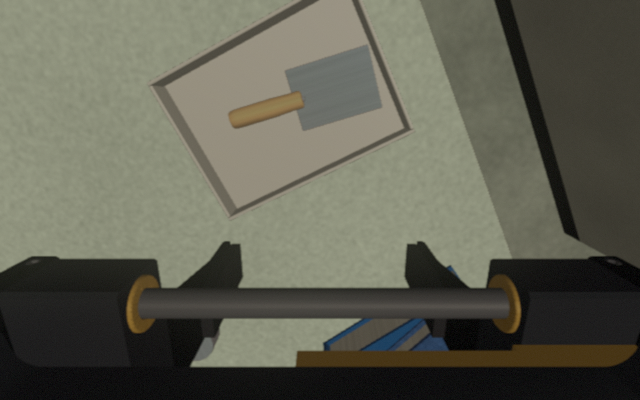

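The loose knob is at about scene (205,262) and side (328,274). The spindle is near scene (374,186). I'll zoom in and get rough points from depth.

```bash
cat > h.py <<'E'
import numpy as np,cv2
def cam(c):
    R=cv2.Rodrigues(np.array(c['rvec'],float))[0]; t=np.array(c['tvec'],float).ravel()
    return R,t,-R.T@t
def ray(c,u,v):
    R,t,C=cam(c); d=R.T@np.array([(u-c['cx'])/c['fx'],(v-c['cy'])/c['fy'],1.]); return C,d
def plane(c,u,v,z):
    C,d=ray(c,u,v); return C+d*(z-C[2])/d[2]
def dep(c,d,u,v):
    C,r=ray(c,u,v); return C+r*float(d[int(round(v)),int(round(u))])
def proj(c,P):
    R,t,C=cam(c); q=R@np.array(P,float)+t; return np.array([c['fx']*q[0]/q[2]+c['cx'],c['fy']*q[1]/q[2]+c['cy']])
def load(f):
    z=np.load(f); return {k:z[k] for k in z.files}
def crop(p,x,y,w,h,s,f): cv2.imwrite(f,cv2.resize(p[y:y+h,x:x+w],None,fx=s,fy=s,interpolation=cv2.INTER_CUBIC))
E
python3 - <<'E'
from h import *
a=load('a_scene.npz');b=load('a_side.npz')
A=cv2.resize(a['p'][225:305,165:265],None,fx=4,fy=4,interpolation=2);B=cv2.resize(a['p'][165:265,300:400],None,fx=4,fy=4,interpolation=2)
C=cv2.resize(b['p'][150:220,300:400],None,fx=4,fy=4,interpolation=2);D=cv2.resize(b['p'][250:300,300:400],None,fx=4,fy=4,interpolation=2)
cv2.imwrite('pics/z1.png',np.hstack([np.vstack([A,D])[:520],np.vstack([B,C])[:520]]) if 0 else np.hstack([np.vstack([A,D]),np.vstack([B,C])[:520]]))
for n,u,v in [('knob',205,262),('spin',374,183),('spinlow',374,190),('fit',343,196),('deck',360,205)]: print(n,dep(a,a['d'],u,v))
for n,u,v in [('knob',328,274),('bench',300,300),('fit',333,183)]: print(n,dep(b,b['d'],u,v))
E
```

```text
knob [ 0.57711277 -0.29233572  0.02597182]
spin [0.58748122 0.14353419 0.07605262]
spinlow [0.5895821  0.14366796 0.05651215]
fit [0.61048979 0.03376597 0.09140934]
deck [0.61876405 0.07843872 0.05372718]
knob [ 0.570648   -0.3020004   0.03103208]
bench [ 0.50108176 -0.35271104 -0.00143724]
fit [0.604166   0.02384442 0.08565268]
```

View pics/z1.png

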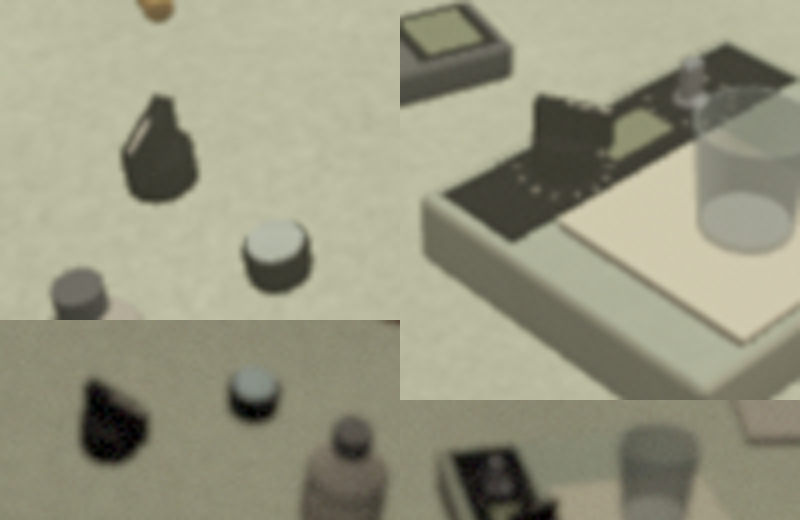

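The loose knob is near (0.573,-0.297) and the spindle near (0.583,0.142). Next I'll take wrist close-ups of both, spindle first because it's on the way.

```bash
python3 - <<'E'
from bench import ctrl
from h import *
def look(xy,ztop,D,name):
    p=[xy[0]+(0.08-0.287*D*1.0)*1.0+0.012,xy[1],ztop+D-0.152]
    # camera at TCP - 0.08 x ; looks toward +x
    ctrl.reach(p,[0,0,1,0]); ctrl.hold(0.15)
    c=ctrl.calibration('wrist'); im,d=ctrl.capture('wrist'); np.savez(name+'.npz',p=im,d=d,**c); cv2.imwrite(f'pics/{name}.png',im)
    o=ctrl.get_obs(); print(name,o['time'],o['ee_pos'],cam(c)[2],cam(c)[0][2],o['wrist_force'])
look((0.583,0.142),0.083,0.26,'b_sp')
look((0.573,-0.297),0.044,0.24,'b_kn')
E
```

```text
b_sp 2.3167 [0.60020006 0.14297839 0.19099416] [0.5196409  0.14395941 0.34283592] [ 0.29244755  0.00120195 -0.95628081] [-0.75678991 -0.24302419  0.66638783]
b_kn 4.1417 [ 0.59685369 -0.29559163  0.13214363] [ 0.5164681  -0.29466584  0.28390917] [ 0.29297449  0.00172655 -0.9561187 ] [-0.29658935 -0.14536748 -0.47079363]
```

View pics/b_sp.png

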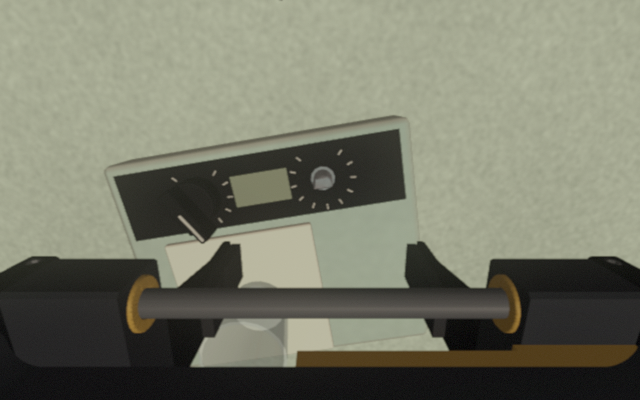

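View pics/b_kn.png

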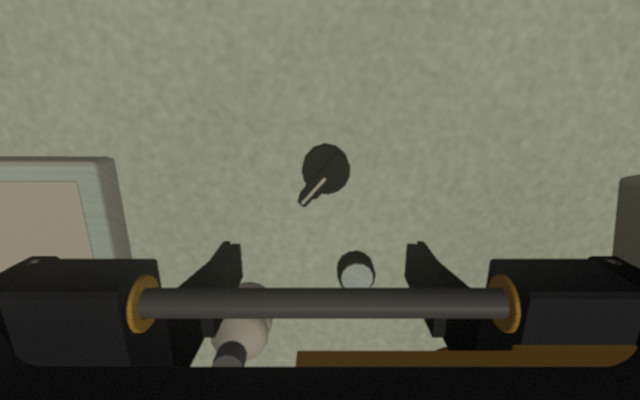

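The spindle is at wrist px (322,179). In the second view the knob is at (325,170) and its white line runs down-left to about (303,203). I'll zoom in on both.

```bash
python3 - <<'E'
from h import *
a=load('b_sp.npz');b=load('b_kn.npz')
A=cv2.resize(a['p'][159:199,302:342],(400,400),interpolation=2);B=cv2.resize(b['p'][134:214,285:365],(400,400),interpolation=2)
B=np.clip(B.astype(float)*1.8,0,255).astype(np.uint8)
cv2.imwrite('pics/z2.png',np.hstack([A,B]))
for u,v in [(322,176),(322,183),(322,179),(335,195)]: print(dep(a,a['d'],u,v), plane(a,u,v,.083))
for u,v in [(325,165),(315,187),(325,180),(304,203)]: print(dep(b,b['d'],u,v), plane(b,u,v,.044))
E
```

```text
[0.57562276 0.14332995 0.08313473] [0.57565181 0.14332962 0.083     ]
[0.58098114 0.14333863 0.08440123] [0.58131373 0.14333526 0.083     ]
[0.57801126 0.14333266 0.08325993] [0.57806971 0.14333203 0.083     ]
[0.59848622 0.15477693 0.0564126 ] [0.59116736 0.15377279 0.083     ]
[ 0.56048202 -0.29297424  0.04261927] [ 0.56023016 -0.29298392  0.044     ]
[ 0.57659288 -0.30026675  0.04395772] [ 0.57658229 -0.30026576  0.044     ]
[ 0.57120311 -0.29293816  0.04441062] [ 0.57129696 -0.29293519  0.044     ]
[ 0.58871214 -0.30849082  0.0445986 ] [ 0.58889284 -0.3085254   0.044     ]
```

View pics/z2.png

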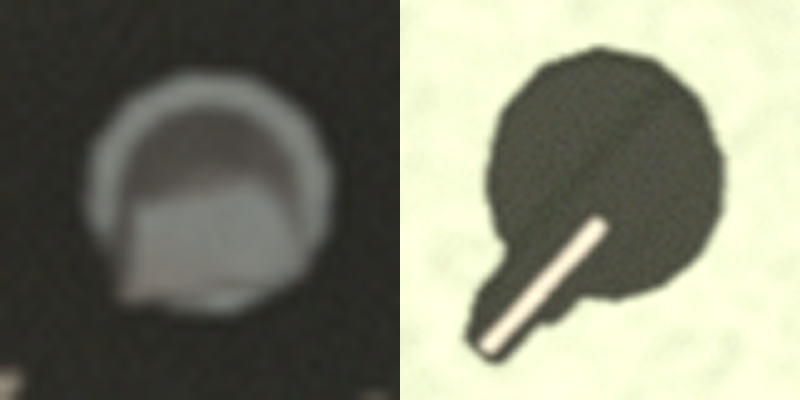

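```bash
python3 - <<'E'
from h import *
a=load('b_sp.npz')
print('cols',list(range(309,338)))
for v in range(164,194):
    print(v,' '.join('%3d'%round(dep(a,a['d'],u,v)[2]*1000) for u in range(309,338)))
print()
g=cv2.cvtColor(a['p'],cv2.COLOR_BGR2GRAY)
for v in range(164,194): print(v,' '.join('%3d'%g[v,u] for u in range(309,338)))
E
```

```text
cols [309, 310, 311, 312, 313, 314, 315, 316, 317, 318, 319, 320, 321, 322, 323, 324, 325, 326, 327, 328, 329, 330, 331, 332, 333, 334, 335, 336, 337]
164  56  55  58  56  56  55  57  55  56  56  55  56  57  56  56  56  57  56  57  57  56  56  56  55  57  57  56  55  56
165  55  56  56  55  56  55  55  56  55  58  56  57  57  56  56  56  56  57  55  56  56  55  55  57  56  56  56  56  56
166  56  57  55  56  56  57  56  56  55  55  56  57  58  57  57  57  57  55  57  56  56  56  56  57  57  56  56  56  56
167  55  55  55  56  57  56  56  55  56  56  58  58  58  59  59  58  60  56  58  57  55  56  55  58  56  56  56  55  56
168  56  55  56  56  56  57  57  57  59  57  58  59  59  58  58  58  59  59  59  59  57  57  56  55  56  56  56  57  56
169  56  55  56  55  58  56  57  59  58  58  59  58  58  60  60  58  59  58  58  59  59  59  56  57  55  56  55  56  56
170  56  56  57  56  55  58  61  59  58  58  61  62  63  64  64  63  63  61  58  59  58  58  60  57  56  55  57  56  58
171  56  56  56  56  58  60  58  59  60  61  64  67  68  68  68  68  67  65  64  61  59  58  59  58  56  57  
[... 5551 characters left out ...]
  60  85 100 100  97  99 103 107 109 113 118 122 120 114 100  80  60  49  41  41  39  41  38  42  41
189  42  41  43  41  48  59  66  63  62  71  85  92  97 104 115 116 107  87  67  51  42  41  39  42  42  44  41  39  43
190  43  41  43  44  42  42  43  41  42  48  56  59  63  65  70  68  65  50  43  39  41  42  44  42  42  41  42  41  43
191  42  41  42  41  41  41  40  43  41  42  39  40  41  41  39  41  40  40  42  41  42  44  43  43  42  41  39  40  43
192  42  43  42  42  41  42  40  44  44  41  43  43  42  42  42  41  40  42  43  41  42  42  43  41  41  41  44  42  42
193  42  43  44  42  41  44  41  41  41  41  42  41  41  42  43  40  42  43  41  43  41  41  42  43  43  41  43  42  44
```

The depth map settles it. The near, robot-facing side is round, and the flat is the far edge, from px (313.5,188.5) to (332.5,186.5), so it faces roughly +x with a yaw of about 7–10°. I'll measure the knob from the current picture, then take one closer view of the spindle from its flat side.

```bash
python3 - <<'E'
from h import *
b=load('b_kn.npz'); d=b['d']; p=b['p']
pts=[];pix=[]
for v in range(134,215):
    for u in range(285,366):
        pts.append(dep(b,d,u,v));pix.append((u,v))
pts=np.array(pts);pix=np.array(pix)
top=pts[(pts[:,2]>.040)&(pts[:,2]<.048)]
print('bar top n',len(top),top[:,2].mean())
r=cv2.minAreaRect((top[:,:2]*1000).astype(np.float32));print(r)
m=top[:,:2].mean(0);U,S,V=np.linalg.svd(top[:,:2]-m);print(m,np.degrees(np.arctan2(V[0,1],V[0,0])))
pr=(top[:,:2]-m)@V[0];print('extent',pr.min(),pr.max(),((top[:,:2]-m)@V[1]).min(),((top[:,:2]-m)@V[1]).max())
# white line
g=cv2.cvtColor(p,cv2.COLOR_BGR2GRAY); 
mask=np.zeros_like(g); mask[150:212,295:335]=(g[150:212,295:335]>55)
sel=np.array([x for x,q in zip(pix,pts) if g[x[1],x[0]]>60 and q[2]>.040 and q[2]<.048])
W=np.array([plane(b,u,v,.044)[:2] for u,v in sel]); mw=W.mean(0);U,S,V=np.linalg.svd(W-mw);t=(W-mw)@V[0]
print('line',len(W),mw,np.degrees(np.arctan2(V[0,1],V[0,0])),mw+V[0]*t.min(),mw+V[0]*t.max())
sk=pts[(pts[:,2]>.0195)&(pts[:,2]<.0245)]
print('skirt',len(sk)); print(cv2.minEnclosingCircle((sk[:,:2]*1000).astype(np.float32)))
from bench import ctrl
o=ctrl.get_obs();print(o['joints'])
for q in ([0,0,1,0],[0,1,0,0]): print(ctrl.inverse_kinematics([.56,.143,.135],q))
E
```

```text
bar top n 981 0.04438799911333181
((572.6047973632812, -295.5701599121094), (12.198196411132812, 48.23683547973633), 48.48448181152344)
[ 0.57060259 -0.29424881] -41.676992480811535
extent -0.021753415105643614 0.02648724736038282 -0.005777495911742002 0.006473615358226302
line 211 [ 0.58027142 -0.30172634] -42.48093370460362 [ 0.5551627 -0.2787338] [ 0.59038566 -0.31098814]
skirt 945
((571.4388427734375, -295.0229797363281), 23.250099182128906)
[ 0.03260061  0.44827758  0.51130846  1.54831175 -0.22973244  1.2049948
  2.15717036]
[-0.68964183  0.24927843  0.45424658  1.77302141 -0.11907201  1.14635602
  1.37236993]
[-1.17202484  0.38933949  1.07049768  1.78711329 -0.36772697  1.18488257
 -1.5617302 ]
```

```bash
python3 - <<'E'
from bench import ctrl
from h import *
ctrl.reach([.560,.143,.20],[0,1,0,0]); ctrl.move_straight([.560,.143,.137]);ctrl.hold(0.2)
c=ctrl.calibration('wrist'); im,d=ctrl.capture('wrist'); np.savez('c_sp.npz',p=im,d=d,**c); cv2.imwrite('pics/c_sp.png',im)
o=ctrl.get_obs(); print(o['time'],o['ee_pos'],o['joints'],o['wrist_force'])
P0=proj(c,[.58,.143,.083]);print(P0)
x,y=map(int,P0-25); A=cv2.resize(im[y:y+50,x:x+50],(500,500),interpolation=2);cv2.imwrite('pics/z3.png',A);print(x,y)
E
```

```text
8.125 [0.56064474 0.14316206 0.13799179] [-1.14469463  0.36691205  1.02913541  1.78322486 -0.33931872  1.18207368
 -1.58472356] [-0.2663325  -0.30515246 -0.29951855]
[324.91474777 201.79269273]
299 176
```

View pics/c_sp.png

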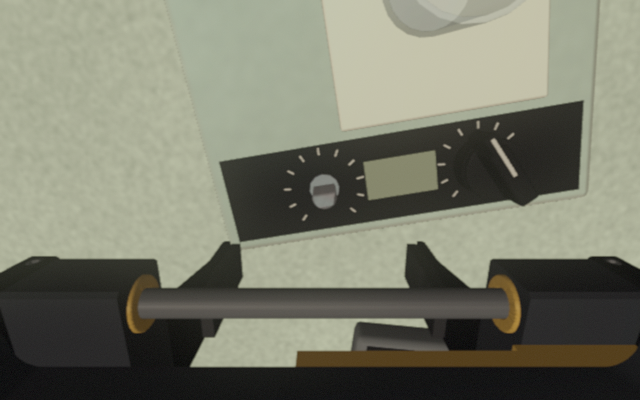

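View pics/z3.png

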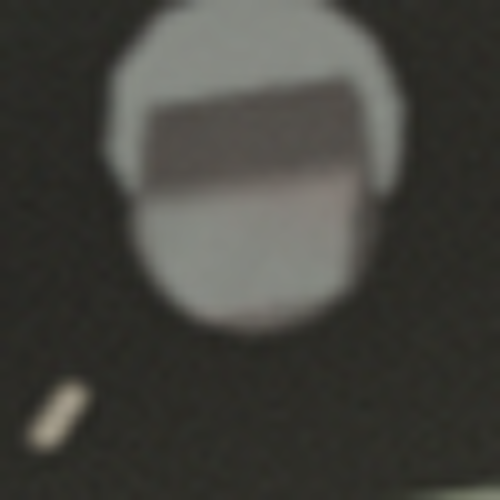

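The flat shows clearly as a dark face at about px (324,190), facing +x with a yaw of about 8°. Now to fit it from edges and depth in both views.

```bash
python3 - <<'E'
from h import *
from scipy.optimize import least_squares
def cloud(a,u0,u1,v0,v1):
    return np.array([dep(a,a['d'],u,v) for v in range(v0,v1) for u in range(u0,u1)])
for f,w in (('b_sp.npz',(305,342,160,195)),('c_sp.npz',(300,350,170,216))):
    a=load(f); P=cloud(a,*w)
    top=P[(P[:,2]>.0815)&(P[:,2]<.086)]
    print(f,'top',len(top),np.median(top[:,2]), cv2.minAreaRect((top[:,:2]*1000).astype(np.float32)))
    side=P[(P[:,2]>.062)&(P[:,2]<.079)]
    print(' side',len(side),side.mean(0))
    if f[0]=='c':
        # flat face
        for th in range(3):
            m=side.mean(0) if th==0 else side[ok].mean(0)
            s=side if th==0 else side[ok]
            U,S,V=np.linalg.svd(s[:,:2]-m[:2]); n=V[1]*np.sign(V[1][0]); ok=abs((side[:,:2]-m[:2])@n)<.0015
        print(' flat yaw',np.degrees(np.arctan2(n[1],n[0])),'pt',m,'n',ok.sum()); t=(side[ok][:,:2]-m[:2])@V[0];print(' chord',t.min(),t.max(), 'mid', m[:2]+V[0]*(t.min()+t.max())/2, 'centre',m[:2]+V[0]*(t.min()+t.max())/2-.003*n)
        for e in (((299+14.5,176+10.8),(299+35,176+7.8),.058),((299+15,176+19.5),(299+35.5,176+16.5),.081)):
            q=[plane(a,*e[i],e[2]) for i in (0,1)]; dd=q[1]-q[0]; print(' edge',q,'yaw',np.degrees(np.arctan2(-dd[0]*np.sign(dd[1])*1,abs(dd[1]))))
    else:
        # round side: circle fit
        def res(x): return np.hypot(side[:,0]-x[0],side[:,1]-x[1])-.008
        r=least_squares(res,[.58,.143],loss='soft_l1',f_scale=.0005);print(' circ',r.x,np.std(res(r.x)))
    # tip circle: boundary pixels of z>.0815 fit: D arc w/ r=6.5..7
# deck edges yaw from view b: long edge of dark deck / case
for f,(p1,p2) in {'b_sp.npz':((113,178),(403,129)),'c_sp.npz':((240,242),(580,189))}.items():
    a=load(f);q=[plane(a,*p,.055) for p in (p1,p2)];d=q[1]-q[0];d*=np.sign(d[1]);print(f,'case yaw',np.degrees(np.arctan2(-d[0],d[1])))
E
```

```text
b_sp.npz top 205 0.08343795449391339 ((580.2921752929688, 144.0299072265625), (10.482653617858887, 14.530946731567383), 2.15812087059021)
 side 76 [0.57625415 0.14393826 0.07084784]
 circ [0.5827018  0.14387935] 9.77816514105594e-05
c_sp.npz top 303 0.08335543426156211 ((580.665771484375, 143.18679809570312), (10.633624076843262, 14.945670127868652), 3.2289700508117676)
 side 140 [0.58548763 0.14349188 0.07091983]
 flat yaw 8.126138215390824 pt [0.58557592 0.14357716 0.07081114] n 137
 chord -0.007574297829240748 0.0074982729880754455 mid [0.5855813  0.14353953] centre [0.58261142 0.14311547]
 edge [array([0.58374379, 0.15102623, 0.058     ]), array([0.58593837, 0.13647336, 0.058     ])] yaw 8.575610125666085
 edge [array([0.58364148, 0.15004388, 0.081     ]), array([0.58564989, 0.13683183, 0.081     ])] yaw 8.643550559997383
b_sp.npz case yaw 9.605672549076248
c_sp.npz case yaw 9.4935129274111
```

The two opposite views agree. The spindle axis is at (0.5826, 0.1435), the tip at 0.083, and the flat yaw is about 8.4°. The knob axis is at (0.5689, -0.2923) with a nose yaw of -41.6°, and its bar measures 48.2×12.2 mm (48×12 expected). Next, check IK, then grasp.

```bash
cat >> h.py <<'E'
def qz(deg):
    f=np.radians(deg)/2; return [0,np.cos(f),np.sin(f),0]
E
python3 - <<'E'
from bench import ctrl
from h import *
for k in (-41.6,138.4):
    for P,dd in (([.5689,-.2923,.035],0),([.5689,-.2923,.2],0),([.5826,.1435,.2],50),([.5826,.1435,.094],50)):
        q=ctrl.inverse_kinematics(P,qz(k+dd)); print(k,P,None if q is None else np.round(q,2))
E
```

```text
-41.6 [0.5689, -0.2923, 0.035] [-0.24  0.62  0.9   1.71 -0.55  1.08 -1.47]
-41.6 [0.5689, -0.2923, 0.2] [-0.38  0.51  1.12  1.56 -0.47  1.37 -1.51]
-41.6 [0.5826, 0.1435, 0.2] [-1.1   0.35  1.01  1.66 -0.31  1.31 -1.46]
-41.6 [0.5826, 0.1435, 0.094] [-1.04  0.46  0.94  1.77 -0.41  1.13 -1.39]
138.4 [0.5689, -0.2923, 0.035] [-0.04  0.52  0.61  1.7  -0.34  1.03  1.53]
138.4 [0.5689, -0.2923, 0.2] [-0.19  0.39  0.8   1.55 -0.29  1.32  1.5 ]
138.4 [0.5826, 0.1435, 0.2] [ 0.62  0.48 -1.18  1.6   0.45  1.37  1.1 ]
138.4 [0.5826, 0.1435, 0.094] [ 0.61  0.62 -1.18  1.71  0.61  1.23  0.99]
```

```bash
python3 - <<'E'
from bench import ctrl
from h import *
q=qz(-41.6)
ctrl.move_straight([.560,.143,.19],v=.25)
ctrl.move_gripper(.05)
ctrl.reach([.5689,-.2923,.12],q)
ctrl.move_straight([.5689,-.2923,.06],v=.12); ctrl.hold(.15)
o=ctrl.get_obs();print(o['time'],o['ee_pos'],o['tool_rot'],o['wrist_force'])
e=np.array([.5689,-.2923,.06])-o['ee_pos']; print(e)
ctrl.move_straight([.5689,-.2923,.0355],v=.06); ctrl.hold(.2)
o=ctrl.get_obs();print(o['time'],o['ee_pos'],o['tool_rot'],o['wrist_force'])
E
```

```text
11.8 [ 0.5695337  -0.29276592  0.06104802] [ 6.02155403e-05  9.34820652e-01 -3.55119048e-01  8.98148251e-04] [-0.0626136   0.01740542  1.02129127]
[-0.0006337   0.00046592 -0.00104802]
12.5583 [ 0.56916113 -0.29248269  0.03586273] [ 2.21071965e-05  9.34819575e-01 -3.55122857e-01  3.45006711e-04] [-0.90471252 -0.18594179  0.20518103]
```

```bash
python3 - <<'E'
from bench import ctrl
from h import *
ctrl.move_gripper(0.0,grip_force=50)
o=ctrl.get_obs();print(o['time'],o['ee_pos'],o['grip_width'],o['wrist_force'])
ctrl.move_straight([.5689,-.2923,.20],v=.25)
o=ctrl.get_obs();print(o['time'],o['ee_pos'],o['grip_width'],o['wrist_force'])
ctrl.reach([.5826,.1435,.17],qz(8.4)); ctrl.hold(.2)
o=ctrl.get_obs();print(o['time'],o['ee_pos'],o['tool_rot'],o['grip_width'],o['wrist_force'],o['joints'])
for n in ('wrist','side','scene'):
    c=ctrl.calibration(n); im,d=ctrl.capture(n); np.savez(f'd_{n}.npz',p=im,d=d,**c); cv2.imwrite(f'pics/d_{n}.png',im)
    P=proj(c,[.5826,.1435,.12]).astype(int); print(n,P)
    if n!='wrist': crop(im,P[0]-50,P[1]-50,100,100,4,f'pics/dz_{n}.png')
E
```

```text
13.2917 [ 0.56885483 -0.29237424  0.03548998] 0.011756392247286852 [ 1.13595846 -0.66320231 -0.7803049 ]
14.1 [ 0.56827563 -0.29154832  0.19851904] 0.01167019115284039 [ 0.83581023  0.44241953 -1.83114542]
15.9083 [0.58294929 0.14207653 0.17014096] [8.79447047e-05 9.97401777e-01 7.20393599e-02 1.37569815e-04] 0.011684963865921688 [ 0.07302495  0.00234534 -0.01973398] [-1.11785219  0.39705917  1.04648399  1.6937755  -0.35905412  1.26030004
 -1.41966922]
wrist [322 232]
side [324 154]
scene [374 166]
```

View pics/d_wrist.png

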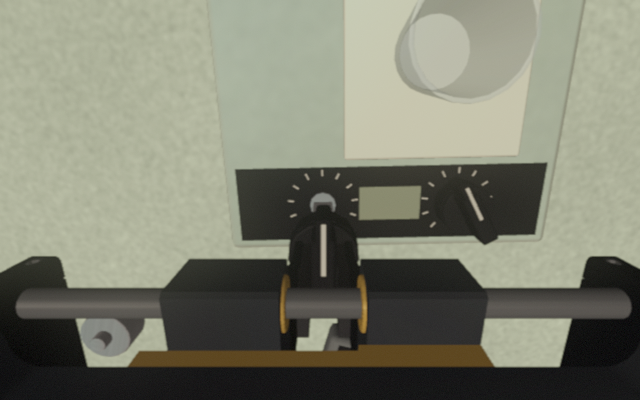

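View pics/dz_scene.png

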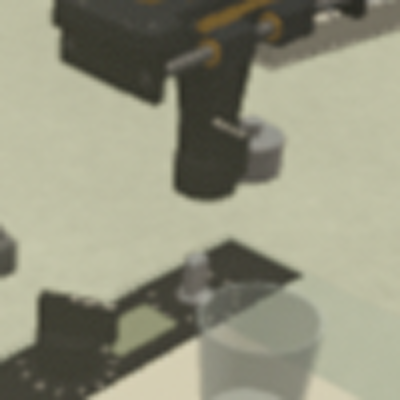

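View pics/dz_side.png

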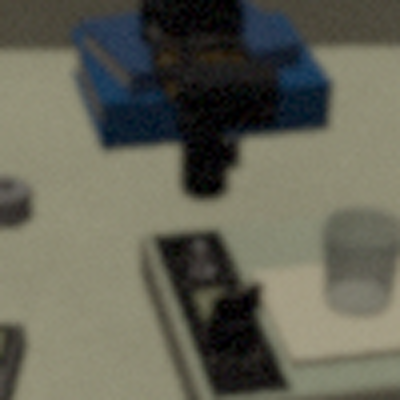

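The line on the held knob points straight up the image at column 323, and the spindle shows just ahead of it. I'll check the held knob's offset and height from depth.

```bash
python3 - <<'E'
from h import *
a=load('d_wrist.npz'); ee=np.array([0.58295,0.14208,0.17014]); t=np.radians(8.26); X=np.array([np.cos(t),np.sin(t),0]);Y=np.array([-X[1],X[0],0])
P=np.array([dep(a,a['d'],u,v) for v in range(195,275) for u in range(285,360)])
L=np.c_[(P-ee)@X,(P-ee)@Y,P[:,2]-ee[2]]
top=L[(abs(L[:,2]-.009)<.003)&(abs(L[:,1])<.006)&(L[:,0]>.012)]
print('bar top',len(top),np.median(top[:,2]),top[:,0].max(),top[:,1].min(),top[:,1].max(),'nose y',np.median(top[top[:,0]>.021][:,1]))
s=L[(abs(L[:,2]+.013)<.0025)];print('skirt top',len(s),np.median(s[:,2]),s[:,0].max(),s[:,1].min(),s[:,1].max())
g=cv2.cvtColor(a['p'],cv2.COLOR_BGR2GRAY)
for v in range(222,278,6):
    r=g[v,310:336].astype(float); w=np.clip(r-80,0,None); print(v,(w@np.arange(310,336)/w.sum()) if w.sum() else None, end=' ')
v=[];
for uv in ((323,226),(323,274)): print(plane(a,*uv,ee[2]+.009)-ee)
E
```

```text
bar top 772 0.008997165800864959 0.030119155103932576 -0.005162187691537805 0.0056788349517438354 nose y 0.000999197258976633
skirt top 714 -0.013009374459057477 0.030012377258229812 -0.01859776036493846 0.020044733184761687
222 None 228 323.06392694063925 234 323.07061503416855 240 323.0662100456621 246 323.052036199095 252 323.06108597285066 258 323.05882352941177 264 323.0565610859729 270 323.06516853932584 276 323.0813953488372 [0.02637611 0.00483974 0.009     ]
[0.00233246 0.00134638 0.009     ]
```

The held knob is at the expected height, its line is parallel to the tool, and it is centred within about 0.7 mm. I'll descend in small steps and watch the force.

```bash
python3 - <<'E'
from bench import ctrl
from h import *
T=np.array([.5824,.1433]); cmd=T.copy()
ctrl.move_straight([*T,.126],v=.12,rotation=qz(8.4)); ctrl.hold(.2)
o=ctrl.get_obs(); print(o['time'],o['ee_pos'],o['wrist_force']); 
cmd=T+(T-o['ee_pos'][:2])
for z in np.arange(.1215,.099,-.002):
    ctrl.move_straight([*cmd,z],v=.03)
    o=ctrl.get_obs(); print(round(o['time'],2),round(z,4),np.round(o['ee_pos'],4),np.round(o['wrist_force'],1),np.round(o['wrist_torque'],2),round(o['grip_width'],4))
    if o['wrist_force'][2]>15: break
E
```

```text
16.775 [0.58302469 0.14338556 0.12688919] [ 0.5835487  -0.65712887 -1.0595187 ]
17.07 0.1215 [0.5815 0.1433 0.1213] [-0.1 -0.7 -0.6] [-0.04  0.12  0.  ] 0.0112
17.32 0.1195 [0.5817 0.1432 0.1194] [ 0.1 -0.7 -0.5] [0.01 0.12 0.  ] 0.0116
17.57 0.1175 [0.5817 0.1432 0.1173] [ 0.6 -0.  -0.3] [-0.06  0.15 -0.02] 0.0112
17.82 0.1155 [0.5817 0.1432 0.1153] [ 0.4 -0.1  0.4] [-0.06  0.23  0.02] 0.0115
18.07 0.1135 [0.5817 0.1432 0.1133] [ 0.6  0.1 -0.3] [-0.03  0.15  0.02] 0.0117
18.32 0.1115 [0.5817 0.1432 0.1114] [ 0.8  0.2 -0.6] [-0.09  0.14 -0.01] 0.0119
18.57 0.1095 [0.5816 0.1432 0.1093] [ 0.2  0.5 -0.5] [-0.03  0.21  0.02] 0.0114
18.82 0.1075 [0.5816 0.1432 0.1073] [-0.   0.9 -0.8] [-0.03  0.13  0.  ] 0.0116
19.07 0.1055 [0.5816 0.1432 0.1053] [ 0.2 -1.6  0.4] [-0.1   0.16  0.07] 0.0119
19.32 0.1035 [0.5817 0.1432 0.1033] [-0.2 -0.4 -1. ] [0.01 0.14 0.02] 0.0111
19.57 0.1015 [0.5821 0.1432 0.102 ] [-1.5 -0.1  3.2] [-0.04  0.32 -0.  ] 0.0115
19.82 0.0995 [0.5822 0.1432 0.1   ] [ 0.6 -0.4  4.6] [-0.01  0.42 -0.02] 0.0114
```

The knob slid on freely, and contact came at TCP z≈0.102, as predicted for fully home. Now I'll press through the spring.

```bash
python3 - <<'E'
from bench import ctrl
from h import *
cmd=np.array([.5822,.1433])
for z in np.arange(.0975,.070,-.0015):
    ctrl.move_straight([*cmd,z],v=.03); ctrl.hold(.05)
    o=ctrl.get_obs(); print(round(o['time'],2),round(z,4),np.round(o['ee_pos'],4),np.round(o['wrist_force'],1),round(o['grip_width'],4))
    if o['wrist_force'][2]>24: break
ctrl.hold(.3);o=ctrl.get_obs();print(o['time'],o['ee_pos'],o['wrist_force'])
for n in ('wrist','scene'):
    c=ctrl.calibration(n); im,d=ctrl.capture(n); np.savez(f'e_{n}.npz',p=im,d=d,**c); cv2.imwrite(f'pics/e_{n}.png',im)
    P=proj(c,[.5826,.1435,.09]).astype(int); print(n,P)
    if n!='wrist': crop(im,P[0]-50,P[1]-50,100,100,5,f'pics/ez_{n}.png')
E
```

```text
20.12 0.0975 [0.5822 0.1433 0.098 ] [-2.  -0.6  7.2] 0.0117
20.43 0.096 [0.5823 0.1432 0.0967] [-1.7  0.3  7.3] 0.0113
20.73 0.0945 [0.5823 0.1433 0.0954] [-2.8 -0.4  9.5] 0.0114
21.02 0.093 [0.5823 0.1433 0.0943] [-3.4 -0.4 12.4] 0.0113
21.32 0.0915 [0.5825 0.1433 0.0941] [-5.6 -0.9 20.1] 0.0119
21.62 0.09 [0.5827 0.1433 0.0939] [-8.9 -0.9 27.6] 0.012
21.925 [0.58271802 0.14322469 0.09392404] [-9.59986677 -1.28653079 27.55198523]
wrist [324 266]
scene [373 177]
```

View pics/e_wrist.png

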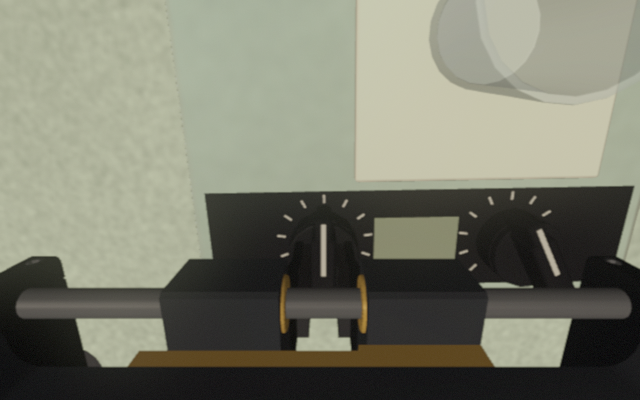

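View pics/ez_scene.png

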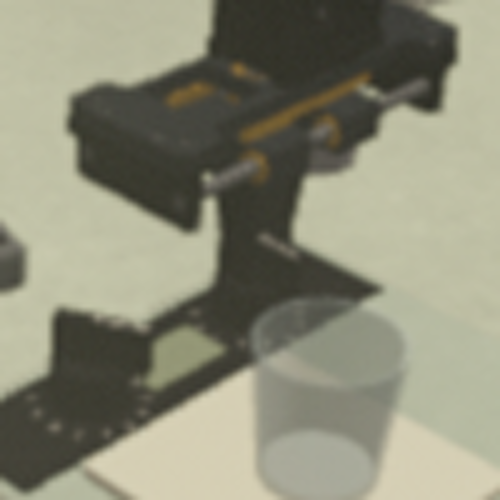

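```bash
python3 - <<'E'
from h import *
a=load('e_wrist.npz'); ee=np.array([.5827,.1432,.0939]); t=np.radians(8.3); X=np.array([np.cos(t),np.sin(t),0]);Y=np.array([-X[1],X[0],0])
P=np.array([dep(a,a['d'],u,v) for v in range(195,275) for u in range(290,355)]); L=np.c_[(P-ee)@X,(P-ee)@Y,P[:,2]]
top=P[(abs(L[:,1])<.003)&(L[:,0]>.014)&(L[:,0]<.026)&(L[:,2]>.09)];print('knob top z',len(top),np.median(top[:,2]))
s=P[(abs(P[:,2]-.081)<.003)];print('skirt z',len(s),np.median(s[:,2]))
dk=np.array([dep(a,a['d'],u,205)[2] for u in range(225,270)]);print('deck z',np.median(dk))
from bench import ctrl
o=ctrl.get_obs();print(o['time'],o['ee_pos'],o['wrist_force'],o['grip_width'])
E
```

```text
knob top z 316 0.10318127311357056
skirt z 653 0.08103298501657999
deck z 0.05596565169213108
22.025 [0.58270305 0.14323817 0.09391706] [-10.05951991  -1.15560441  28.50515447] 0.011943861782575222
```

The knob top is at 0.1032, against 0.103 expected for home and fully pressed. The force rises steeply, so it is on the hard stop. Handing in.

```bash
python3 -c "
from bench import ctrl
ctrl.hand_in()"
```

```text
the job is handed in; nothing more can be done
```

The knob is fully home on the spindle, pressed down to the hard stop, and the gripper is still holding it there. I handed the job in at about 22 s of the 38 s allowed.

- **Fit:** I gripped the knob by its bar and turned its nose from -41.6° to the spindle's flat at about +8.4°. It slid on with almost no force. Contact came at TCP z≈0.102, the predicted fully home height.
- **Press:** The TCP went down about 8 mm through the spring, then force rose steeply to about 28 N, which is the hard stop.
- **Last checks:** The knob top was at 0.1032 m (0.103 expected). The knob's line was straight along the tool, with the grip at 11.9 mm on the 12 mm bar.
- **Small disagreements:** There was about 10 N of sideways load while pressing, well below the limits. The two spindle views differed by 0.8 mm in y, so I used their average, and the case yaw read 9.5° against 8.1–8.6° for the flat, so I followed the flat.

I only touched the loose knob and the spindle. I didn't re-measure the other objects on the bench.

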